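# Clamp a leg tube in the tacking jig

### The job

Get the leg tube ready to be tacked to its foot plate: with a fingertip push the tube endways along the jig until its end butts against the foot plate, then push the two cam levers round until both are tight and the tube is nipped square against the fence. Only push: do not lift or tip the tube, and leave the other things on the jig and bench alone.

Things in the scene. Friction and masses are not known exactly. Their poses are not given: they have to be found in the camera images.
- jig: tacking jig bolted to the bench: grey base plate 220 (x) by 380 (y) by 12 mm, origin at the centre of its underside, x towards the fence, y towards the foot plate, z up. Two low rest bars at jig y = +-80 mm carry the tube, its underside 32 mm above the bench. Two cam clamps stand opposite them on the near side
- foot_face (a point): centre of the face (jig y = 130 mm) of the upright square foot plate, 60x60x5 mm, already fixed to the end stop; its top is 77 mm above the bench. Axes as the jig's
- fence_face (a point): middle of the near face (jig x = 55 mm) of the upright angle-iron fence, which runs along the far side of the tube from jig y = -115 to 115 mm; its top is 52 mm above the bench. Axes as the jig's
- tube: loose leg tube, square, 30x30x260 mm, 2 mm wall, open ends, about 0.45 kg; lies on the rest bars roughly along the jig's y, short of the foot plate and a little off the fence. Origin at the centre of its underside, y along it towards the foot plate. Slides with 2 to 5 N. Seated, its centre line is at jig x = 40 mm
- tube_head (a point): centre of the tube's end face that meets the foot plate (15 mm above its underside, 130 mm from its middle)
- tube_tail (a point): centre of the tube's other end face, the one to push on
- angle_left (a joint): angle of the left (nearer the foot plate) clamp lever about its upright pivot, rad: 0 = fully open, pointing 165 degrees from the jig's x axis; grows counter-clockwise seen from above; 1.70 = end stop, nearly along the jig's -y. Stays where left. Swings with about 1.5 N at the grip; on a seated tube the cam bites from about 1.57 and stiffens (6 to 10 N at 1.64). Tight from 1.61
- pivot_left (a point): fixed point on the left (nearer the foot plate) lever's pivot axis at the lever's mid height, 61 mm above the bench (jig frame 8, 80, 61 mm); axes as the jig's
- grip_left (a point): middle of the left (nearer the foot plate) lever's black sleeve, 70 mm from the pivot; moves with the lever. The sleeve is a round bar 18 mm thick, level, from 41 to 99 mm from the pivot, its underside 40 mm above the jig's base plate. A flat steel bar 16 mm wide joins it to the pivot
- lever_left: the left (nearer the foot plate) clamp lever with its cam, a steel disc 28 mm across and 21 mm thick set 6 mm off-centre under its root, level with the tube; origin on the pivot axis at bench height
- angle_right (a joint): angle of the right (farther from the foot plate) clamp lever about its upright pivot, rad: 0 = fully open, pointing 165 degrees from the jig's x axis; grows counter-clockwise seen from above; 1.70 = end stop, nearly along the jig's -y. Stays where left. Swings with about 1.5 N at the grip; on a seated tube the cam bites from about 1.57 and stiffens (6 to 10 N at 1.64). Tight from 1.61
- pivot_right (a point): fixed point on the right (farther from the foot plate) lever's pivot axis at the lever's mid height, 61 mm above the bench (jig frame 8, -80, 61 mm); axes as the jig's
- grip_right (a point): middle of the right (farther from the foot plate) lever's black sleeve, 70 mm from the pivot; moves with the lever. The sleeve is a round bar 18 mm thick, level, from 41 to 99 mm from the pivot, its underside 40 mm above the jig's base plate. A flat steel bar 16 mm wide joins it to the pivot
- lever_right: the right (farther from the foot plate) clamp lever with its cam, a steel disc 28 mm across and 21 mm thick set 6 mm off-centre under its root, level with the tube; origin on the pivot axis at bench height
- offcut: square tube offcut, 30x30x55 mm, standing on the jig's base plate in its near left corner; not part of the job
- magnet: flat square welding magnet, 50x50x18 mm, lying on the base plate's near edge; not part of the job
- tape: tape measure, 75x42x70 mm, on the bench to the left; not part of the job
- mug: mug, 80 mm across, 95 mm high, on the bench to the left; not part of the job
- phone: mobile phone, 115x48x18 mm, on the bench to the right; not part of the job
- hammer: hammer lying on the bench to the right; not part of the job
- bottle: water bottle, 80 mm across, 235 mm high, on the bench to the left; not part of the job

How it is judged:
By the outcome, as a careful person would: the job done as asked, in the order asked, and still so for the second after the job is handed in, with the robot touching nothing.
It also fails if it takes over 61 s, if anything falls off the work surface, if the arm or the gripper's body presses on something with over 40 N, if the wrist force passes 120 N, or if a joint passes its speed limit or range.

### The arm

A 6-joint arm with a two-finger parallel gripper is mounted at the origin on the work surface. World frame = base frame: x ahead of the robot, y to its left, z up, the work surface at z = 0. Lengths are in m, angles in rad, forces in N, time in s.
With the tool pointing down it reaches from about 0.275 to 0.85 m from the base axis. Payload 5.2 kg.
Tool frame: the origin (TCP) lies on the centre line of the jaws, within the pads' length; the fingertips stand 22 mm ahead of it and the grasp point (between the pads) lies 3 mm ahead of it; z points along the fingers, y is the line along which they close (so a half turn about z gives the same grasp; the last joint's range is limited). The gripper opens to 85 mm and grips with 20 to 120 N. Pads are 22 mm wide; open, the fingers measure 114 mm over their backs; the gripper's body (76 mm by 85 mm) begins 54 mm behind the grasp point. The pads swing forward as they close: fully open they stand 13 mm farther back than shut.
Start: joints at [-0.203, 0.259, 1.535, -0, 1.348, -0.203], TCP at [0.55, 0, 0.253] pointing down, gripper open.
Joint ranges: [-3.14, 3.14], [-0.91, 2.08], [0.19, 2.58], [-1.22, 4.36], [0.22, 2.71], [-3.12, 3.12]. Speed limits (rad/s): [2.57, 2.57, 3.14, 3.14, 3.14, 3.14].

### API

Orientations are given as a unit quaternion [x, y, z, w].
In Python, from station import monitor, read_camera, arm gives the robot as it stands. The module is installed in compiled form; this text tells all that it offers.
- The arm moves only by the tool step_arm, never from a script. Its argument "increments" is a list of rows, each an object with "travel": the shift along the tool's x, y, z in m, a list of three; "turn": the turn about the tool's z in rad. In form: [{"travel": [dx, dy, dz], "turn": turn}, ...]. A call has 1 to 20 rows; each row shifts and turns the commanded pose from where the row before left it, along the tool's axes as they then stand; what a row does not reach is not made up. A row lasts 1/8 s, in which the tool goes at most 62.5 mm and 10.7 degrees, less where a joint would pass 70% of its speed; a pose out of reach is approached as far as the arm can. A call with a gripper value outside its range is refused whole. "hand" is the opening, from -1 (shut) to 1 (fully open), so that 0 is half open, set as the call begins (left out, the last holds). The fingers move at their own pace and stop on an object; the grip force is fixed at half the most. Time passes only in rows, so rows that do not move let the fingers close. It gives the time, the measured TCP pose, the force, the opening and the grip force at its end, in the units of the state.
- monitor.sense(): the state, without advancing time (a new reading comes with each control period).
- read_camera(name): name is "scene" or "side" or "wrist"; returns a dict with "img" (480x640x3 uint8, red, green, blue), "fx", "fy", "cx", "cy" (pixels), "T" (4x4, takes a point from camera to world coordinates); the wrist camera has in their place "tool_from_camera" (4x4, takes a point from camera to tool coordinates, whose origin is the TCP and whose axes are the flange's). Camera axes: x right, y down, z forward; pixel columns grow to the right and rows downward; lengths in m; the calibration is good to about 2 mm. A picture is of the moment at which its call begins: read the wrist's pose just before it. There is no depth.
- arm.finish_job(): hands the job in; it is judged then, once.
The state is a dict: "time": time; "qpos": joint angles; "joint_velocities": joint speeds; "tau": joint torques, N m; "eef_pos": TCP position; "orientation": TCP orientation; "ft_force": force on the tool from outside, world axes, zero at the start; "moment": the same for the moment, N m; "width": finger opening in m; "finger_force": force on a finger pad.
Only numpy, scipy, OpenCV 4.12 (cv2) and the standard library are available. Lean on these libraries where they do the work, as an engineer would, in place of code of your own. Each camera call takes 0.05 s, during which the arm holds its last target. There are 200 camera calls.

## Working session

There is one attempt and no reset: what is moved stays moved. The work goes in short steps, Python scripts to look and compute and a tool call to move; the robot and the scene stay as the last step left them, time stands still between calls to the robot, and variables do not carry over. Pictures are saved under pics/ and viewed, at most 10 in all, crops included, and the job is handed in when it is done.

Besides the shell and the picture viewer there is one more tool, called after ">>>" in YAML: its name, and indented under it one key for each argument. step_arm: Moves the arm, as the interface text tells. Its arguments: {"type":"object","properties":{"increments":{"type":"array","items":{"type":"object","properties":{"travel":{"type":"array","items":{"type":"number"}},"turn":{"type":"number"}}}},"hand":{"type":"number"}},"required":["increments"]}

```bash
mkdir -p pics; python3 - <<'E'
from station import monitor, read_camera
import cv2,numpy as np
np.set_printoptions(precision=4,suppress=True)
s=monitor.sense();print(s['time'],s['eef_pos'],s['orientation'],s['width'],s['ft_force'])
for n in ['scene','side']:
    c=read_camera(n);cv2.imwrite(f'pics/{n}0.png',c['img'][:,:,::-1]);print(n,c['fx'],c['cx'],c['cy'],c['T'])
    np.savez(f'{n}0.npz',**c)
E
```

```text
0.0 [0.5495 0.0001 0.2525] [ 0.7071  0.7071 -0.0005 -0.0008] 0.08519698588066633 [-0.2501 -0.8744  0.2726]
scene 434.6278606385577 317.0719413678031 235.66635187201385 [[-0.8109  0.4783 -0.3373  0.9238]
 [ 0.585   0.6776 -0.4457  0.4838]
 [ 0.0154 -0.5587 -0.8292  0.945 ]
 [ 0.      0.      0.      1.    ]]
side 519.7398201699509 306.7682043340829 243.54304309238177 [[-0.9856 -0.1101  0.1284  0.3623]
 [-0.1674  0.5282 -0.8325  1.0708]
 [ 0.0238 -0.842  -0.539   0.7842]
 [ 0.      0.      0.      1.    ]]
```

View pics/scene0.png

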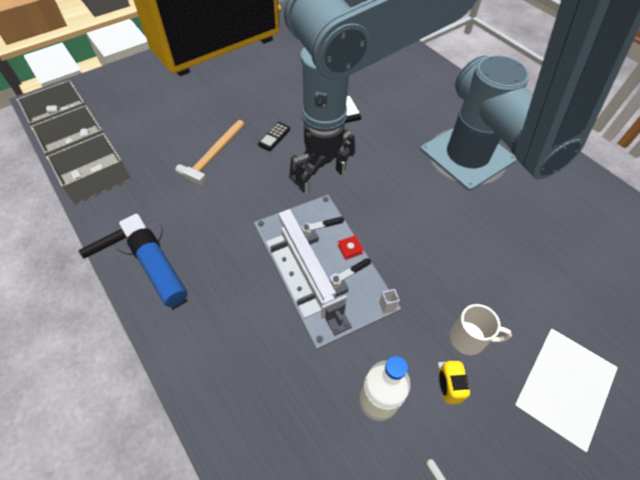

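View pics/side0.png

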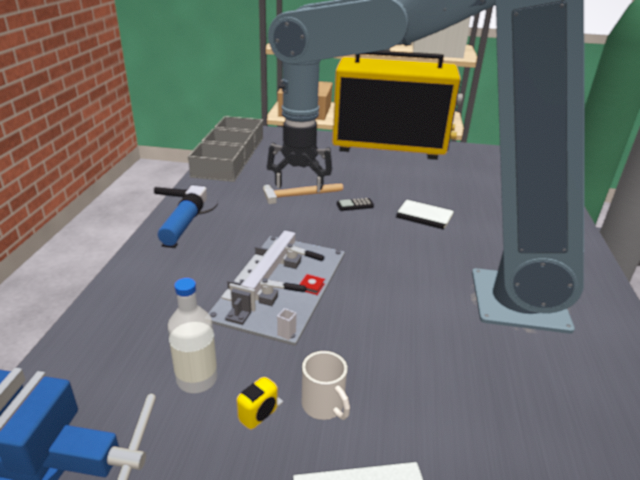

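```bash
cat > h.py <<'E'
import numpy as np,cv2
np.set_printoptions(precision=4,suppress=True)
def ray(c,uv,z,T=None):
    T=c['T'] if T is None else T
    d=T[:3,:3]@np.array([(uv[0]-c['cx'])/c['fx'],(uv[1]-c['cy'])/c['fy'],1.]);o=T[:3,3]
    return o+d*(z-o[2])/d[2]
def proj(c,P,T=None):
    T=c['T'] if T is None else T
    q=(np.atleast_2d(P)-T[:3,3])@T[:3,:3]
    return np.c_[c['fx']*q[:,0]/q[:,2]+c['cx'],c['fy']*q[:,1]/q[:,2]+c['cy']]
E
python3 - <<'E'
from h import *
for n,seed in [('scene',(345,290)),('side',(300,310))]:
    c=dict(np.load(f'{n}0.npz'));im=c['img'];hsv=cv2.cvtColor(im,cv2.COLOR_RGB2HSV)
    print(n,im[seed[1],seed[0]],hsv[seed[1],seed[0]],'bench',im[380,250])
    g=cv2.cvtColor(im,cv2.COLOR_RGB2GRAY)
    m=((g>95)).astype(np.uint8)
    m=cv2.morphologyEx(m,cv2.MORPH_CLOSE,np.ones((9,9)))
    k,l,st,ce=cv2.connectedComponentsWithStats(m)
    i=l[seed[1],seed[0]];print(i,st[i])
    ct=cv2.findContours((l==i).astype(np.uint8),0,1)[0][0]
    h=cv2.convexHull(ct);p=cv2.approxPolyDP(h,6,True)[:,0];print(p.tolist())
    for q in p: print(q,ray(c,q,.012))
    x0,y0=(235,180) if n=='scene' else (195,215)
    cv2.imwrite(f'pics/{n}1.png',cv2.resize(im[y0:y0+170,x0:x0+190,::-1],None,fx=3.5,fy=3.5,interpolation=cv2.INTER_CUBIC))
E
```

```text
scene [68 67 69] [135   7  69] bench [ 97  99 109]
1 [     0      0    640    480 265848]
[[639, 36], [639, 479], [0, 479], [0, 0], [560, 0]]
[639  36] [-1.001  -0.0543  0.012 ]
[639 479] [0.3708 0.7867 0.012 ]
[  0 479] [1.3461 0.0848 0.012 ]
[0 0] [ 0.915  -1.6683  0.012 ]
[560   0] [-0.9684 -0.3923  0.012 ]
side [158 164 175] [109  25 175] bench [114 114 125]
1 [     0      0    640    480 242738]
[[639, 110], [639, 479], [60, 479], [0, 441], [0, 13], [15, 0], [496, 5]]
[639 110] [-0.8268 -1.6302  0.012 ]
[639 479] [-0.1082  0.4734  0.012 ]
[ 60 479] [0.8152 0.645  0.012 ]
[  0 441] [0.9535 0.5993 0.012 ]
[ 0 13] [ 3.6257 -3.0913  0.012 ]
[15  0] [ 3.9496 -3.753   0.012 ]
[496   5] [-0.6035 -5.0258  0.012 ]
```

View pics/scene1.png

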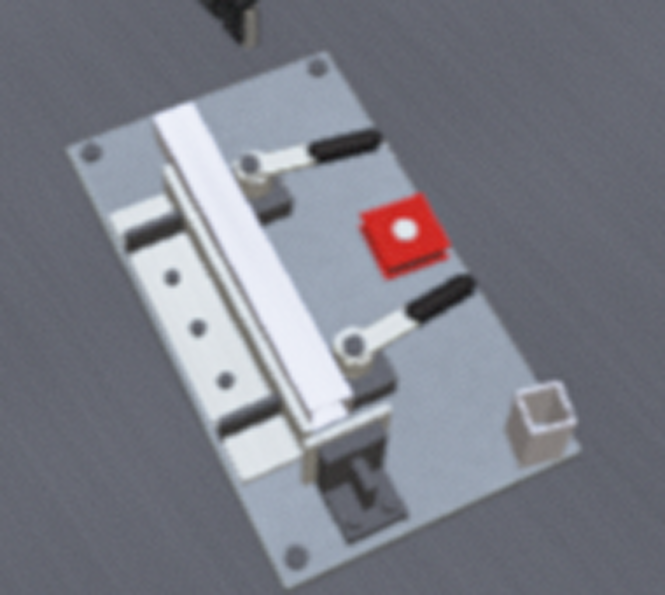

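```bash
python3 - <<'E'
from h import *
c=dict(np.load('scene0.npz'))
f=lambda x,y,z:ray(c,(x/3.5+235,y/3.5+180),z)
C=[f(*p,.012) for p in [(66,148),(328,52),(580,450),(287,588)]]
print(np.array(C))
L=np.array([[110,-190],[-110,-190],[-110,190],[110,190]])/1000
o=np.mean(C,0)[:2];W=np.array(C)[:,:2]-o
a=np.arctan2((L[:,0]*W[:,1]-L[:,1]*W[:,0]).sum(),(L*W).sum());print('jig',o,a,np.degrees(a))
R=np.array([[np.cos(a),-np.sin(a)],[np.sin(a),np.cos(a)]]);print((W@R-L)*1000)
J=lambda p:(p[:2]-o)@R*1000
for n,p in dict(tailL=(155,118,.062),tailR=(193,104,.062),headL=(313,406,.062),headR=(351,392,.062),pivR=(250,163,.067),gripR=(345,145,.061),pivL=(353,345,.067),gripL=(441,297,.061)).items(): print(n,J(f(*p)),f(*p))
E
```

```text
[[ 0.6556 -0.1483  0.012 ]
 [ 0.4384 -0.1095  0.012 ]
 [ 0.5048  0.2612  0.012 ]
 [ 0.7192  0.2244  0.012 ]]
jig [0.5795 0.057 ] -0.17326288665773107 -9.927232151741533
[[ 0.3458  0.9203]
 [-0.3099  1.7296]
 [ 1.2461 -1.6676]
 [-1.282  -0.9823]]
tailL [  50.8706 -150.813 ] [ 0.6036 -0.1003  0.062 ]
tailR [  20.865  -150.7519] [ 0.5741 -0.0951  0.062 ]
headL [ 49.8691 104.1024] [0.6466 0.1509 0.062 ]
headR [ 23.3266 105.7202] [0.6207 0.1571 0.062 ]
pivR [  7.092  -82.2355] [ 0.5723 -0.0252  0.067 ]
gripR [-62.9686 -71.3073] [ 0.5052 -0.0024  0.061 ]
pivL [ 7.9365 78.1149] [0.6008 0.1326 0.067 ]
gripL [-63.9729  68.3363] [0.5283 0.1353 0.061 ]
```

>>> step_arm:
  hand: -1
  increments:
    - {"travel":[-0.043,0.011,0],"turn":0.0}
    - {"travel":[-0.042,0.011,0],"turn":0}
    - {"travel":[-0.0415,0.012,0],"turn":0}
    - {"travel":[0,0,0.02],"turn":0.173}
    - {"travel":[0,0,0.02],"turn":0}
    - {"travel":[0,0,0.0],"turn":0}
    - {"travel":[0,0,0.0],"turn":0}

```text
time: 0.98
eef_pos: [0.5842, -0.1265, 0.2138]
orientation: [0.765, 0.643, 0.0, 0.0]
ft_force: [1.0, -0.4, 0.2]
width: -0.0001
finger_force: 0.0
```

```bash
cat >> h.py <<'E'
from scipy.spatial.transform import Rotation as Ro
A=-0.1733;O=np.array([.5795,.057])
RJ=np.array([[np.cos(A),-np.sin(A)],[np.sin(A),np.cos(A)]])
J=lambda p:(np.asarray(p)[:2]-O)@RJ*1000
def wrist():
    from station import monitor,read_camera
    s=monitor.sense();c=read_camera('wrist')
    T=np.eye(4);T[:3,:3]=Ro.from_quat(s['orientation']).as_matrix();T[:3,3]=s['eef_pos']
    c['T']=T@c['tool_from_camera'];return s,c
E
python3 - <<'E'
from h import *
s,c=wrist();print(s['eef_pos'],J(s['eef_pos']),s['orientation'],s['width'],s['ft_force'],c['fx'],c['tool_from_camera'])
np.savez('w0.npz',**c)
im=c['img'][:,:,::-1].copy();cv2.imwrite('pics/w0.png',im)
from station import read_camera
c=read_camera('side');cv2.imwrite('pics/s2.png',cv2.resize(c['img'][130:320,190:390,::-1],None,fx=3,fy=3,interpolation=cv2.INTER_CUBIC))
E
```

```text
[ 0.5842 -0.1265  0.2138] [  36.305  -179.8939] [0.7655 0.6435 0.0001 0.0002] -5.661484475348795e-05 [ 1.0159 -0.3961  0.2013] 341.48130346360443 [[ 0.0001 -0.9571 -0.2899  0.0746]
 [ 1.      0.0003 -0.0004  0.0003]
 [ 0.0005 -0.2899  0.9571 -0.12  ]
 [ 0.      0.      0.      1.    ]]
```

View pics/w0.png

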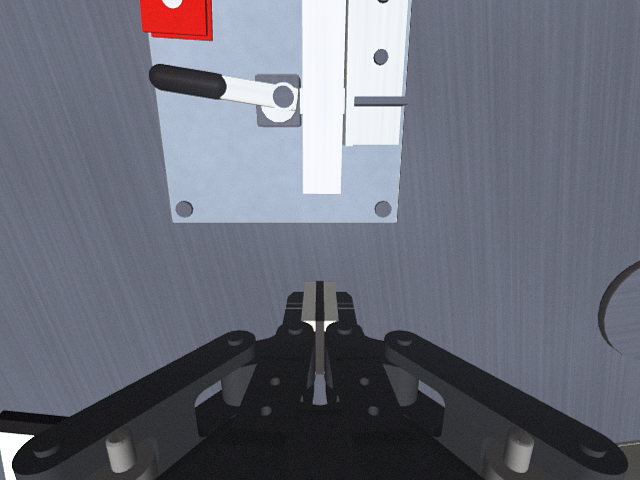

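```bash
python3 - <<'E'
from h import *
c=dict(np.load('w0.npz'))
for n,p in dict(c1=(173,222,.012),c2=(398,222,.012),tailL=(303,194,.062),tailR=(341,193,.062),piv=(283,97,.067),sl_tip=(153,74,.061),sl_in=(222,86,.061)).items(): print(n,J(ray(c,p[:2],p[2])))
TF=c['tool_from_camera']
for dz in (.022,.035): print(dz,proj(c,[[.011,0,dz],[-.011,0,dz],[.011,.01,dz]],TF))
E
```

```text
c1 [-105.9159 -189.4855]
c2 [ 113.1095 -189.3169]
tailL [  23.4051 -153.1187]
tailR [  53.8848 -152.2872]
piv [ 10.0324 -81.1295]
sl_tip [-85.0519 -65.0191]
sl_in [-35.3119 -73.0704]
0.022 [[318.8231 278.7451]
 [318.8373 321.7474]
 [340.945  278.7523]]
0.035 [[318.8749 267.7837]
 [318.8863 308.1005]
 [339.3469 267.7902]]
```

>>> step_arm:
  increments:
    - {"travel":[0,0.002,0.05]}
    - {"travel":[0,0,0.05]}
    - {"travel":[0,0,0.03]}
    - {"travel":[0,0,0.02]}
    - {"travel":[0.006,0,0]}
    - {"travel":[0.006,0,0]}
    - {"travel":[0,0,0]}

```text
schema error: expected keys travel, turn
```

>>> step_arm:
  increments:
    - {"travel":[0.003,0,0]}
    - {"travel":[0.003,0,0]}
    - {"travel":[0.003,0,0]}
    - {"travel":[0.003,0,0]}

```text
schema error: expected keys travel, turn
```

>>> step_arm:
  increments:
    - {"travel":[0.003,0,0]}
    - {"travel":[0.003,0,0]}
    - {"travel":[0.002,0,0]}

```text
schema error: expected keys travel, turn
```

>>> step_arm:
  increments:
    - {"travel":[0,0.002,0.05],"turn":0}
    - {"travel":[0,0,0.05],"turn":0}
    - {"travel":[0,0,0.03],"turn":0}
    - {"travel":[0,0,0.02],"turn":0}
    - {"travel":[0.006,0,0],"turn":0}
    - {"travel":[0.006,0,0],"turn":0}
    - {"travel":[0,0,0],"turn":0}

```text
time: 1.95
eef_pos: [0.5891, -0.1146, 0.0649]
orientation: [0.765, 0.644, 0.001, 0.001]
ft_force: [-0.1, 0.6, -0.7]
width: 0.0001
finger_force: 0.0
```

>>> step_arm:
  increments:
    - {"travel":[0.003,0,0],"turn":0}
    - {"travel":[0.003,0,0],"turn":0}
    - {"travel":[0.003,0,0],"turn":0}
    - {"travel":[0.003,0,0],"turn":0}

```text
time: 2.45
eef_pos: [0.5907, -0.1046, 0.0642]
orientation: [0.766, 0.643, -0.0, 0.001]
ft_force: [-1.4, -6.1, 2.8]
width: 0.0001
finger_force: 2.8
```

>>> step_arm:
  increments:
    - {"travel":[0.003,0,0],"turn":0}
    - {"travel":[0.003,0,0],"turn":0}
    - {"travel":[0.002,0,0],"turn":0}

```text
time: 2.82
eef_pos: [0.5921, -0.0967, 0.0642]
orientation: [0.766, 0.643, -0.0, 0.001]
ft_force: [-1.7, -5.9, 2.6]
width: 0.0001
finger_force: 2.9
```

>>> step_arm:
  increments:
    - {"travel":[0.002,0,0],"turn":0}
    - {"travel":[0.002,0,0],"turn":0}

```text
time: 3.08
eef_pos: [0.5928, -0.0929, 0.0642]
orientation: [0.766, 0.643, -0.0, 0.001]
ft_force: [-1.0, -5.7, 3.3]
width: -0.0001
finger_force: 2.9
```

>>> step_arm:
  increments:
    - {"travel":[0.0015,0,0],"turn":0}

```text
time: 3.2
eef_pos: [0.593, -0.0914, 0.0642]
orientation: [0.766, 0.643, -0.0, 0.001]
ft_force: [-1.2, -5.9, 2.6]
width: -0.0002
finger_force: 2.9
```

>>> step_arm:
  increments:
    - {"travel":[0.0015,0,0],"turn":0}

```text
time: 3.32
eef_pos: [0.5933, -0.0899, 0.0642]
orientation: [0.766, 0.643, -0.0, 0.001]
ft_force: [-1.2, -5.1, 3.0]
width: 0.0003
finger_force: 3.1
```

>>> step_arm:
  increments:
    - {"travel":[0.0015,0,0],"turn":0}

```text
time: 3.45
eef_pos: [0.5934, -0.0896, 0.0642]
orientation: [0.765, 0.644, -0.001, 0.002]
ft_force: [-3.5, -13.5, 3.1]
width: 0.0004
finger_force: 6.8
```

>>> step_arm:
  increments:
    - {"travel":[0.0005,0,0],"turn":0}
    - {"travel":[0,0,0],"turn":0}

```text
time: 3.7
eef_pos: [0.5934, -0.0897, 0.0642]
orientation: [0.766, 0.643, -0.001, 0.002]
ft_force: [-2.9, -12.1, 3.3]
width: -0.0001
finger_force: 6.0
```

>>> step_arm:
  increments:
    - {"travel":[-0.01,0,0],"turn":0}
    - {"travel":[-0.01,0,0],"turn":0}
    - {"travel":[0,0,-0.05],"turn":0}
    - {"travel":[0,0,-0.05],"turn":0}
    - {"travel":[0,0,-0.05],"turn":0}
    - {"travel":[0.04,-0.02,0],"turn":0}
    - {"travel":[0.04,-0.02,0],"turn":0}
    - {"travel":[0.04,-0.02,0],"turn":0}
    - {"travel":[0,0,0],"turn":0}
    - {"travel":[0,0,0],"turn":0}

```text
time: 4.95
eef_pos: [0.5513, 0.0221, 0.2134]
orientation: [0.765, 0.644, 0.0, 0.0]
ft_force: [1.1, 0.0, -0.1]
width: -0.0005
finger_force: 0.0
```

```bash
cat >> h.py <<'E'
def cen(P,th,r,gap=0):
    u=np.array([np.cos(th),np.sin(th)]);nb=np.array([u[1],-u[0]])
    return np.array(P)+r*u+(9+11*abs(nb[1])+8*abs(nb[0])+gap)*nb
E
python3 - <<'E'
from h import *
s,c=wrist();print(s['time'],J(s['eef_pos']),s['eef_pos'],s['orientation'],s['ft_force'])
np.savez('w1.npz',**c);cv2.imwrite('pics/w1.png',c['img'][:,:,::-1])
E
```

```text
4.95 [-21.7173 -39.2225] [0.5513 0.0221 0.2134] [0.7653 0.6436 0.     0.0002] [ 1.1305  0.0493 -0.133 ]
```

View pics/w1.png

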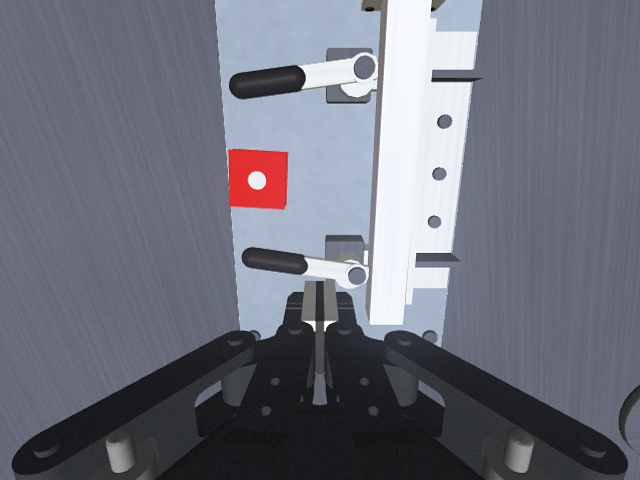

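```bash
python3 - <<'E'
from h import *
c=dict(np.load('w1.npz'));f=lambda u,v,z:J(ray(c,(u,v),z))
for n,pv,tp,inn in [('R',(357,275),(244,257),(305,267)),('L',(365,67),(231,86),(304,76))]:
    p=f(*pv,.068);t=f(*tp,.061);i=f(*inn,.061);d=t-i;th=np.arctan2(d[1],d[0])%(2*np.pi)
    print(n,p,t,i,np.degrees(th),th-np.radians(165))
print('magnet',f(230,150,.03),f(288,208,.03))
Pos={'R':(9.5,-81),'L':(9.5,79)}
for n,th0 in [('R',172),('L',189)]:
    ths=np.r_[np.radians(th0),np.radians(165)+np.array([.5,.7,.9,1.1,1.3,1.45,1.55,1.6,1.64,1.68])]
    ths=ths[np.r_[True,ths[1:]>ths[0]+.05]]
    w=[cen(Pos[n],ths[0],72,12)]+[cen(Pos[n],t,72) for t in ths]
    w=np.array(w);print(n);print(np.c_[w,np.r_[[[0,0]],np.diff(w,axis=0)[:,::-1]]])
E
```

```text
R [ 10.2586 -80.0303] [-85.4944 -66.6097] [-33.7486 -75.692 ] 170.04498716553923 0.08805163675951588
L [10.6476 79.1594] [-86.6197  67.4972] [-32.8107  74.2921] 187.19708059268066 0.38741214067281193
magnet [-98.6618  20.1789] [-49.9087 -30.8427]
R
[[ -57.2057  -38.2944    0.        0.    ]
 [ -58.8758  -50.1776  -11.8832   -1.6701]
 [ -65.5582  -77.0209  -26.8433   -6.6824]
 [ -65.1827  -91.3074  -14.2865    0.3755]
 [ -61.7927 -105.7418  -14.4344    3.3901]
 [ -55.2357 -119.6106  -13.8688    6.557 ]
 [ -45.5622 -132.1218  -12.5112    9.6735]
 [ -36.4237 -140.1305   -8.0087    9.1384]
 [ -29.5438 -144.6368   -4.5063    6.88  ]
 [ -25.8961 -146.6078   -1.9709    3.6476]
 [ -22.8884 -148.0402   -1.4324    3.0078]
 [ -19.8075 -149.3393   -1.2991    3.0809]]
L
[[-66.7941 100.4451   0.       0.    ]
 [-64.9168  88.5928 -11.8523   1.8772]
 [-65.5582  82.9791  -5.6137  -0.6414]
 [-65.1827  68.6926 -14.2865   0.3755]
 [-61.7927  54.2582 -14.4344   3.3901]
 [-55.2357  40.3894 -13.8688   6.557 ]
 [-45.5622  27.8782 -12.5112   9.6735]
 [-36.4237  19.8695  -8.0087   9.1384]
 [-29.5438  15.3632  -4.5063   6.88  ]
 [-25.8961  13.3922  -1.9709   3.6476]
 [-22.8884  11.9598  -1.4324   3.0078]
 [-19.8075  10.6607  -1.2991   3.0809]]
```

>>> step_arm:
  increments:
    - {"travel":[0.003,-0.035,0],"turn":0}
    - {"travel":[0,0,0.05],"turn":0}
    - {"travel":[0,0,0.05],"turn":0}
    - {"travel":[0,0,0.03],"turn":0}
    - {"travel":[0,0,0.015],"turn":0}
    - {"travel":[-0.007,-0.001,0],"turn":0}
    - {"travel":[-0.007,-0.001,0],"turn":0}
    - {"travel":[-0.009,-0.002,0],"turn":0}
    - {"travel":[-0.009,-0.002,0],"turn":0}
    - {"travel":[-0.009,-0.002,0],"turn":0}

```text
time: 6.25
eef_pos: [0.5025, -0.0083, 0.069]
orientation: [0.766, 0.643, 0.001, 0.001]
ft_force: [1.0, 1.4, -0.1]
width: 0.0003
finger_force: 0.9
```

>>> step_arm:
  increments:
    - {"travel":[-0.007,0,0],"turn":0}
    - {"travel":[-0.007,0,0],"turn":0}
    - {"travel":[-0.007,0.0015,0],"turn":0}
    - {"travel":[-0.007,0.002,0],"turn":0}
    - {"travel":[-0.007,0.003,0],"turn":0}
    - {"travel":[-0.007,0.0035,0],"turn":0}
    - {"travel":[-0.006,0.0045,0],"turn":0}
    - {"travel":[-0.006,0.005,0],"turn":0}

```text
time: 7.25
eef_pos: [0.5121, -0.0645, 0.0682]
orientation: [0.766, 0.643, -0.0, -0.0]
ft_force: [0.2, 3.1, 0.2]
width: -0.0001
finger_force: 1.1
```

```bash
cat > where.py <<'E'
from h import *
import sys
from scipy.optimize import brentq
from station import monitor
s=monitor.sense();p=J(s['eef_pos']);P=np.array({'R':(10.4,-80.5),'L':(10.4,79.2)}[sys.argv[1]])
def f(t):
    u=np.array([np.cos(t),np.sin(t)]);nb=np.array([u[1],-u[0]])
    return (p-P)@nb-(9+11*abs(nb[1])+8*abs(nb[0]))
t=brentq(f,np.radians(165),np.radians(275))
print(s['time'],p,s['eef_pos'][2],'angle',t-np.radians(165),'r',(p-P)@[np.cos(t),np.sin(t)],'F jig',s['ft_force'][:2]@RJ)
E
python3 where.py R
```

```text
7.25 [ -45.4115 -131.2707] 0.06818178104928688 angle 1.2893752012252375 r 72.31089089193897 F jig [-0.3678  3.0379]
```

>>> step_arm:
  increments:
    - {"travel":[-0.004,0.005,0],"turn":0}
    - {"travel":[-0.004,0.005,0],"turn":0}
    - {"travel":[-0.0025,0.0035,0],"turn":0}
    - {"travel":[-0.002,0.0035,0],"turn":0}

```text
time: 7.75
eef_pos: [0.5262, -0.079, 0.0681]
orientation: [0.766, 0.643, -0.0, -0.001]
ft_force: [-4.2, 6.1, 1.9]
width: 0.0001
finger_force: 2.8
```

```bash
python3 where.py R
```

```text
7.75 [ -29.0514 -143.1242] 0.06810114557148052 angle 1.541526370742536 r 71.31174260032397 F jig [-5.1959  5.2363]
```

>>> step_arm:
  increments:
    - {"travel":[-0.001,0.002,0],"turn":0}
    - {"travel":[-0.001,0.0015,0],"turn":0}

```text
time: 8.0
eef_pos: [0.5281, -0.0805, 0.0679]
orientation: [0.765, 0.643, -0.001, -0.002]
ft_force: [-5.4, 7.5, 5.0]
width: -0.0002
finger_force: 4.3
```

```bash
python3 where.py R
```

```text
8.0 [ -26.941  -144.3532] 0.06790523535925302 angle 1.5711988397736403 r 71.33412645487887 F jig [-6.5791  6.4518]
```

>>> step_arm:
  increments:
    - {"travel":[0,0.002,0],"turn":0}
    - {"travel":[0,0.0015,0],"turn":0}
    - {"travel":[0,0,0],"turn":0}

```text
time: 8.38
eef_pos: [0.5302, -0.0814, 0.0678]
orientation: [0.765, 0.644, -0.002, -0.003]
ft_force: [-9.9, 4.7, 7.6]
width: 0.0001
finger_force: 5.5
```

```bash
python3 where.py R
```

```text
8.375 [ -24.7063 -144.7856] 0.06784204880993594 angle 1.599713815356758 r 70.65212348195648 F jig [-10.6159   2.941 ]
```

>>> step_arm:
  increments:
    - {"travel":[0,0.002,0],"turn":0}
    - {"travel":[0,0,0],"turn":0}

```text
time: 8.62
eef_pos: [0.5316, -0.082, 0.0678]
orientation: [0.765, 0.644, -0.002, -0.003]
ft_force: [-11.2, 3.0, 7.6]
width: -0.0002
finger_force: 6.1
```

```bash
python3 where.py R
```

```text
8.625 [ -23.1736 -145.1307] 0.06782576203672647 angle 1.6194962824039565 r 70.2692921574393 F jig [-11.5766   1.0252]
```

>>> step_arm:
  increments:
    - {"travel":[0,0.0015,0],"turn":0}
    - {"travel":[0,0,0],"turn":0}

```text
time: 8.88
eef_pos: [0.5323, -0.0822, 0.0678]
orientation: [0.765, 0.644, -0.003, -0.004]
ft_force: [-14.0, 3.4, 10.6]
width: 0.0001
finger_force: 7.4
```

```bash
python3 where.py R
```

```text
8.875 [ -22.5253 -145.2926] 0.06777961673833201 angle 1.6279170381196413 r 70.13232054429018 F jig [-14.3396   0.8911]
```

>>> step_arm:
  increments:
    - {"travel":[0.002,-0.008,0],"turn":0}
    - {"travel":[0.002,-0.012,0],"turn":0}
    - {"travel":[0,0,-0.05],"turn":0}
    - {"travel":[0,0,-0.05],"turn":0}
    - {"travel":[0,0,-0.045],"turn":0}
    - {"travel":[0.04,0,0],"turn":0}
    - {"travel":[0.05,0,0],"turn":0}
    - {"travel":[0,0,0],"turn":0}
    - {"travel":[0,0,0],"turn":0}

```text
time: 10.0
eef_pos: [0.5332, 0.0127, 0.2133]
orientation: [0.765, 0.644, -0.0, 0.0]
ft_force: [-0.1, -1.0, -0.6]
width: -0.0004
finger_force: 0.0
```

```bash
python3 - <<'E'
from h import *
s,c=wrist();print(s['time'],J(s['eef_pos']),s['eef_pos'])
np.savez('w2.npz',**c);cv2.imwrite('pics/w2.png',c['img'][:,:,::-1])
E
```

```text
10.0 [-37.9724 -51.6585] [0.5332 0.0127 0.2133]
```

View pics/w2.png

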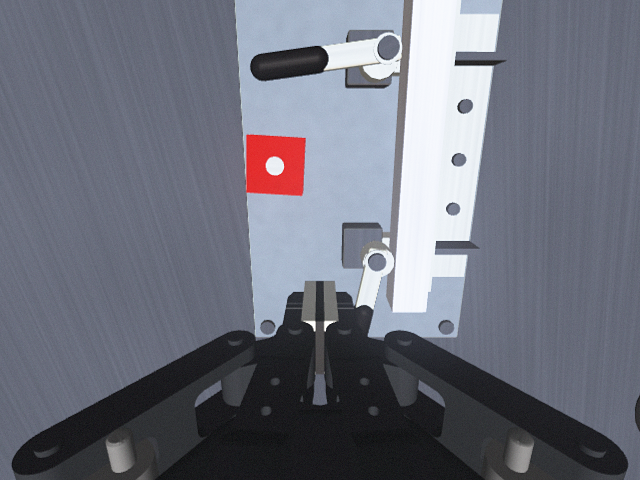

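>>> step_arm:
  increments:
    - {"travel":[0.05,-0.009,0],"turn":0}
    - {"travel":[0.05,-0.009,0],"turn":0}
    - {"travel":[0.054,-0.01,0],"turn":0}
    - {"travel":[0,0,0.05],"turn":0}
    - {"travel":[0,0,0.05],"turn":0}
    - {"travel":[0,0,0.03],"turn":0}
    - {"travel":[0,0,0.015],"turn":0}
    - {"travel":[-0.007,0.001,0],"turn":0}
    - {"travel":[-0.006,0.001,0],"turn":0}
    - {"travel":[-0.006,0,0],"turn":0}

```text
time: 11.3
eef_pos: [0.532, 0.1499, 0.0697]
orientation: [0.766, 0.643, 0.001, 0.001]
ft_force: [0.9, 1.8, -0.8]
width: -0.0
finger_force: 0.8
```

>>> step_arm:
  increments:
    - {"travel":[-0.007,0,0],"turn":0}
    - {"travel":[-0.007,0,0],"turn":0}
    - {"travel":[-0.007,0.0015,0],"turn":0}
    - {"travel":[-0.007,0.002,0],"turn":0}
    - {"travel":[-0.007,0.003,0],"turn":0}
    - {"travel":[-0.007,0.0035,0],"turn":0}
    - {"travel":[-0.006,0.0045,0],"turn":0}
    - {"travel":[-0.006,0.005,0],"turn":0}

```text
time: 12.3
eef_pos: [0.5408, 0.0933, 0.0681]
orientation: [0.766, 0.643, -0.0, -0.0]
ft_force: [-0.7, 1.2, 0.5]
width: -0.0003
finger_force: 0.8
```

```bash
python3 where.py L
```

```text
12.3 [-44.4083  29.0891] 0.06813713396819503 angle 1.2961450215154957 r 71.08362265247902 F jig [-0.9073  1.0792]
```

>>> step_arm:
  increments:
    - {"travel":[-0.004,0.005,0],"turn":0}
    - {"travel":[-0.004,0.005,0],"turn":0}
    - {"travel":[-0.0025,0.0035,0],"turn":0}
    - {"travel":[-0.002,0.0035,0],"turn":0}
    - {"travel":[-0.001,0.002,0],"turn":0}

```text
time: 12.92
eef_pos: [0.5562, 0.078, 0.0681]
orientation: [0.766, 0.643, -0.0, -0.001]
ft_force: [-4.3, 7.2, 2.1]
width: -0.0002
finger_force: 3.4
```

>>> step_arm:
  increments:
    - {"travel":[0,0.002,0],"turn":0}
    - {"travel":[0,0.001,0],"turn":0}
    - {"travel":[0,0,0],"turn":0}

```text
time: 13.3
eef_pos: [0.5577, 0.0775, 0.068]
orientation: [0.765, 0.644, -0.002, -0.002]
ft_force: [-8.1, 4.8, 5.5]
width: 0.0
finger_force: 4.4
```

```bash
python3 where.py L
```

```text
13.3 [-25.013   16.4737] 0.06799021299732132 angle 1.591285860487194 r 69.37162709846652 F jig [-8.8162  3.3099]
```

>>> step_arm:
  increments:
    - {"travel":[0,0.002,0],"turn":0}
    - {"travel":[0,0.0015,0],"turn":0}
    - {"travel":[0,0,0],"turn":0}

```text
time: 13.68
eef_pos: [0.5597, 0.0767, 0.0679]
orientation: [0.765, 0.644, -0.003, -0.003]
ft_force: [-11.2, 2.9, 8.4]
width: 0.0003
finger_force: 6.2
```

```bash
python3 where.py L
```

```text
13.675 [-22.9113  15.9789] 0.06789807924714655 angle 1.6189604216068108 r 68.84634158756869 F jig [-11.5834   0.9298]
```

>>> step_arm:
  increments:
    - {"travel":[0,0.0015,0],"turn":0}
    - {"travel":[0,0,0],"turn":0}

```text
time: 13.92
eef_pos: [0.5602, 0.0765, 0.0678]
orientation: [0.765, 0.644, -0.004, -0.003]
ft_force: [-13.7, 3.0, 10.2]
width: 0.0
finger_force: 7.5
```

```bash
python3 where.py L
```

```text
13.925 [-22.3548  15.8474] 0.06784792007746278 angle 1.6263014400468516 r 68.7185956308184 F jig [-14.0184   0.593 ]
```

>>> step_arm:
  increments:
    - {"travel":[0.002,-0.008,0],"turn":0}
    - {"travel":[0.002,-0.012,0],"turn":0}
    - {"travel":[0,0,-0.05],"turn":0}
    - {"travel":[0,0,-0.05],"turn":0}
    - {"travel":[-0.03,0,-0.05],"turn":0}
    - {"travel":[-0.05,0.01,-0.03],"turn":0}
    - {"travel":[-0.05,0.02,-0.03],"turn":0}
    - {"travel":[-0.05,0.01,-0.02],"turn":0}
    - {"travel":[-0.05,0,0],"turn":0}
    - {"travel":[0,0,0],"turn":0}
    - {"travel":[0,0,0],"turn":0}

```text
time: 15.3
eef_pos: [0.5456, -0.1501, 0.2981]
orientation: [0.766, 0.643, 0.0, -0.0]
ft_force: [-0.7, -0.6, 0.6]
width: -0.0002
finger_force: 0.0
```

```bash
python3 - <<'E'
from h import *
s,c=wrist();print(s['time'],J(s['eef_pos']),s['eef_pos'])
np.savez('w3.npz',**c);im=c['img'][:290,160:480,::-1];cv2.imwrite('pics/w3.png',cv2.resize(im,None,fx=2,fy=2,interpolation=cv2.INTER_CUBIC))
E
```

```text
15.3 [   2.3528 -209.8324] [ 0.5456 -0.1501  0.2981]
```

View pics/w3.png

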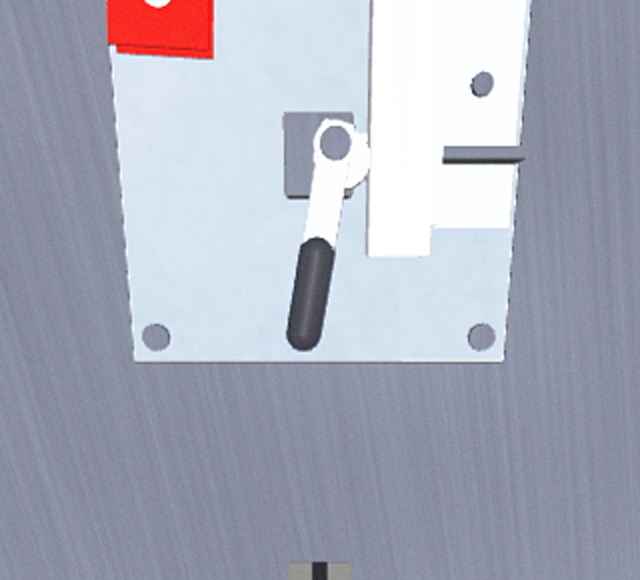

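>>> step_arm:
  increments:
    - {"travel":[0.05,0,0],"turn":0}
    - {"travel":[0.05,0,0],"turn":0}
    - {"travel":[0.04,0,0],"turn":0}
    - {"travel":[0,0,0],"turn":0}
    - {"travel":[0,0,0],"turn":0}

```text
time: 15.98
eef_pos: [0.5698, -0.0114, 0.2982]
orientation: [0.765, 0.644, -0.0, 0.0]
ft_force: [0.2, -0.4, 0.3]
width: 0.0001
finger_force: 0.0
```

```bash
cat > ang.py <<'E'
from h import *
def sleeve(c,lo,hi):
    g=c['img'].max(2);m=np.zeros_like(g);m[lo[1]:hi[1],lo[0]:hi[0]]=(g<90)[lo[1]:hi[1],lo[0]:hi[0]]
    k,l,st,ce=cv2.connectedComponentsWithStats(m);i=1+st[1:,4].argmax()
    pts=np.argwhere(l==i)[:,::-1].astype(np.float32)
    r=cv2.fitLine(pts,cv2.DIST_L2,0,.01,.01).ravel();s=(pts-r[2:])@r[:2]
    e=[r[2:]+r[:2]*s.min(),r[2:]+r[:2]*s.max()];e.sort(key=lambda q:q[1])
    w=[J(ray(c,q,.061)) for q in e];d=w[1]-w[0];th=np.arctan2(d[1],d[0])%(2*np.pi)
    print(st[i],e,w,np.linalg.norm(d),'axis angle',th-np.radians(165));return w
E
python3 - <<'E'
from ang import *
c=dict(np.load('w3.npz'))
f=lambda u,v,z:J(ray(c,(u/2+160,v/2),z))
sleeve(c,(290,115),(340,180))
print('piv',f(335,142,.068),'corners',f(135,361,.012),f(503,361,.012),'tube tail',f(367,256,.062),f(431,257,.062))
s,c=wrist();np.savez('w4.npz',**c);print(s['time'],J(s['eef_pos']))
im=c['img'][:290,160:480,::-1];cv2.imwrite('pics/w4.png',cv2.resize(im,None,fx=2,fy=2,interpolation=cv2.INTER_CUBIC))
E
```

```text
[304 119  23  56 570] [array([318.7938, 118.8065], dtype=float32), array([309.9151, 174.1468], dtype=float32)] [array([   1.9339, -122.8453]), array([  -7.3182, -177.1703])] 55.1072136389792 axis angle 1.6639043863608802
piv [ 10.129  -80.7511] corners [-106.4469 -190.3439] [ 111.6118 -190.4177] tube tail [  26.5118 -131.5551] [  58.3718 -132.0439]
15.975 [  2.1997 -69.0488]
```

View pics/w4.png

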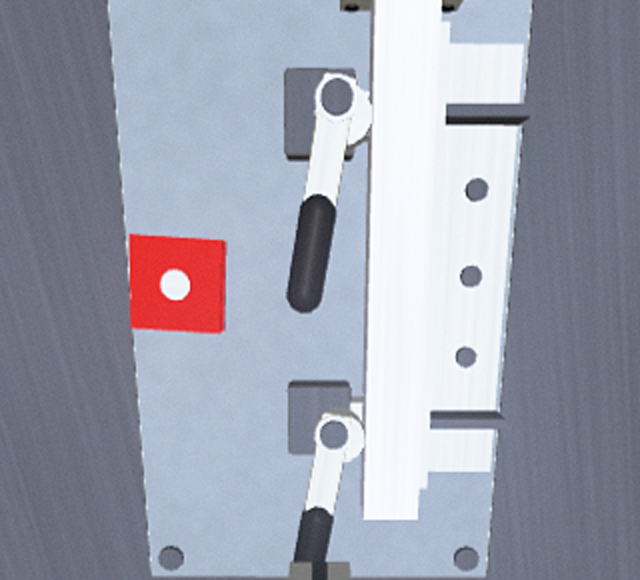

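>>> step_arm:
  increments:
    - {"travel":[0.04,0.02,0],"turn":0}
    - {"travel":[0.045,0.02,0.02],"turn":0}
    - {"travel":[0,0,0.04],"turn":0}
    - {"travel":[0,0,0.04],"turn":0}
    - {"travel":[0,0,0],"turn":0}
    - {"travel":[0,0,0],"turn":0}

```text
time: 16.77
eef_pos: [0.6249, 0.0636, 0.1999]
orientation: [0.766, 0.643, 0.001, 0.001]
ft_force: [-0.1, 0.4, -0.1]
width: -0.0
finger_force: 0.0
```

```bash
python3 - <<'E'
from ang import *
c=dict(np.load('w4.npz'))
f=lambda u,v,z:J(ray(c,(u/2+160,v/2),z))
sleeve(c,(290,92),(340,165))
print('piv',f(337,96,.068),f(333,435,.068),'tail',f(364,519,.062),f(418,520,.062))
s,c=wrist();np.savez('w5.npz',**c);print(s['time'],J(s['eef_pos']),s['eef_pos'])
im=c['img'][:290,160:480,::-1];cv2.imwrite('pics/w5.png',cv2.resize(im,None,fx=2,fy=2,interpolation=cv2.INTER_CUBIC))
E
```

```text
[304  97  24  59 923] [array([319.8102,  97.1337], dtype=float32), array([310.2556, 155.0422], dtype=float32)] [array([ 2.4667, 37.7124]), array([ -7.1087, -17.3233])] 55.86248513755136 axis angle 1.6603339443663452
piv [10.3149 79.1311] [  9.8995 -81.1182] tail [  27.7261 -130.6953] [  57.8324 -131.1998]
16.775 [43.5447 14.3549] [0.6249 0.0636 0.1999]
```

View pics/w5.png

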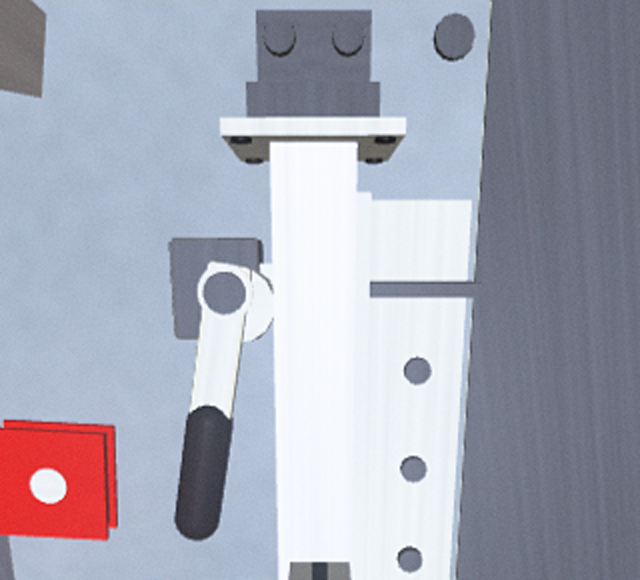

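```bash
python3 - <<'E'
from ang import *
c=dict(np.load('w5.npz'));im=c['img']
for u in (140,150,165): print(u,im[60:78,160+u].max(1))
f=lambda u,v,z:J(ray(c,(u/2+160,v/2),z))
print('plate',f(240,136,.077),f(385,136,.077),'head',f(290,142,.062),f(340,142,.062),'foot hole dy',f(254,160,.0),'piv',f(225,293,.068))
E
```

```text
140 [248 248 248 248 247 248 249 216  99 102 141 244 255 254 253 253 253 253]
150 [246 246 247 247 246 247 249 214 100  99 139 244 255 254 254 253 254 254]
165 [250 248 249 248 249 250 249 218 102 106 137 246 255 254 254 254 254 254]
plate [ 18.5883 128.475 ] [ 65.5174 128.4558] head [ 34.1946 129.0298] [ 51.4163 129.0226] foot hole dy [ 16.344  131.6151] piv [10.5647 78.9096]
```

```bash
python3 -c "
from station import arm
print(arm.finish_job())"
```

```text
the job is handed in; nothing more can be done
None
```

The tube is pushed up against the foot plate, both cam levers are tight at about 1.66 rad (tight starts at 1.61), and I handed the job in at about 17 s with the gripper clear of everything; the result of the judging was not shown.

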